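Unlock, trip and re-arm the bench cut-out

ROBOT

A 7-joint arm with a two-finger parallel gripper is mounted at the origin on the work surface. World frame = base frame: x ahead of the robot, y to its left, z up, the work surface at z = 0. Lengths are in m, angles in degrees, forces in N, time in s.
With the tool pointing down it reaches from about 0.425 to 0.875 m from the base axis. Payload 4.7 kg.
Tool frame: the origin (TCP) lies between the finger pads; the fingertips stand 8 mm ahead of it and the grasp point (between the pads) lies 11 mm behind it (env.tip_extent is the distance from the TCP to the fingertips, in m); z points along the fingers, y is the line along which they close (so a half turn about z gives the same grasp; the last joint's range is limited). The gripper opens to 87 mm and grips with 3 to 60 N. Pads are 19 mm wide; open, the fingers measure 117 mm over their backs; the gripper's body (75 mm by 190 mm) begins 51 mm behind the grasp point.
Start: joints at [-63.134, 18.392, -4.016, 83.108, 1.295, 78.541, -3.26], TCP at [0.286, 0.584, 0.231] pointing down, gripper open.
Joint ranges: [-163.93, 163.93], [-17.29, 119.83], [-79.2, 71.16], [3.27, 140.29], [-89.18, 269.18], [5.43, 117.66], [-154.24, 154.24]. Speed limits (degrees/s): [147.25, 147.25, 180, 180, 180, 180, 180].

INTERFACE

Orientations are given as [roll, pitch, yaw] about the fixed x, y, z axes, in that order (R = Rz(yaw) Ry(pitch) Rx(roll)).
In Python, from cell import sensors, vision, workorder, env gives the robot as it stands.
- The arm moves only by the tool drive_tool, never from a script. Its argument "moves" is a list of rows, each an object of numbers: "x", "y", "z": the shift along the tool's x, y, z in mm; "rx", "ry", "rz": the turn, a rotation vector about the tool's x, y, z in rad; "fingers": the closure, from -1 (fully open) to 1 (shut). In form: [{"x": .., "y": .., "z": .., "rx": .., "ry": .., "rz": .., "fingers": ..}, ...]. A call has 1 to 20 rows; each row is the pose to reach, as a shift and turn from the pose commanded when the call began, along the tool's axes at that moment; what a row does not reach only later rows make up. A row lasts 1/8 s, in which the tool goes at most 62.5 mm and 10.7 degrees, less where a joint would pass 70% of its speed; a pose out of reach is approached as far as the arm can. A call with a gripper value outside its range is refused whole. The fingers move at their own pace and stop on an object; "force" is the grip in N (left out, the last holds). Time passes only in rows, so rows that repeat a pose let the fingers close. It gives the time, the measured TCP pose, the force, the opening and the grip force at its end, in the units of the state.
- sensors.get_obs(): the state, without advancing time (a new reading comes with each control period).
- vision.read_camera(name): name is "scene" or "side" or "wrist"; returns a dict with "image" (400x640x3 uint8, red, green, blue), "fx", "fy", "cx", "cy" (pixels), "R" (3x3) and "t" (3): a world point X has camera coordinates R X + t. Camera axes: x right, y down, z forward; pixel columns grow to the right and rows downward; lengths in m; the calibration is good to about 2 mm. A picture is of the moment at which its call begins. There is no depth.
- workorder.sign_off(): hands the job in; it is judged then, once.
The state is a dict: "time_s": time; "qpos": joint angles; "joint_velocities": joint speeds; "effort": joint torques, N m; "tool_pos": TCP position; "tool_rot": TCP orientation; "force": force on the tool from outside, world axes, zero at the start; "wrist_torque": the same for the moment, N m; "grip_width": finger opening in m; "grasp_force": force on a finger pad.
Only numpy, scipy, OpenCV 4.12 (cv2) and the standard library are available. Lean on these libraries where they do the work, as an engineer would, in place of code of your own. Each camera call takes 0.05 s, during which the arm holds its last target. There are 200 camera calls.

TASK

Do the daily trip test of the bench cut-out: take the flat driver from its stand, seat its blade in the slot of the brass lock screw and turn the screw clockwise all the way to its stop with the blade kept in the slot, then put the driver back upright in its stand and let go. Next press the red test button until the lever drops, and then lift the lever back up until it latches and stays up by itself. Leave the two device cases and the battery where they are.

Things in the scene. Friction and masses are not known exactly. Their poses are not given: they have to be found in the camera images.
- tester: Bench cut-out: fixed box, 140 mm (own x) by 240 mm (own y) by 60 mm high, grey, off-white top panel. Origin: centre of its underside. Own x points away from the robot (turned up to 0.35 rad), y to its left. On the top, all at x = 0: lever at y = +85 mm, red button at y = -5 mm, brass lock screw at y = -80 mm.
- slot_floor (a point): Centre of the floor of the brass lock screw's slot, on its vertical turning axis, 62 mm above the table. Head about 30 mm across, top 7.6 mm above this point. Slot open at both ends, 5.5 mm wide, 7.6 mm deep, mouth flared to 8.9 mm over the top 3 mm. Site x lies along the slot; z up.
- lock_screw (a joint): Turn of the lock screw, rad, growing clockwise seen from above: 0 = locked (slot along the tester's y, at the red dot), 1.571 = its stop, unlocked (slot along the tester's x, at the green dot). Starts between 0.05 and 0.45. Takes 0.05 N m, stays where left. Below about 1.46 the test button is blocked inside.
- driver: Flat screwdriver, 90 g, 110 mm long, blade down in its stand. Origin: centre of the blade's tip; z up along the shank. Blade 12 mm wide (own x), 3 mm thick (own y), 14 mm tall; round shank 8 mm; square orange handle 26 x 26 mm, faces square to its x and y, from 50 to 110 mm above the tip. In the slot the blade has about 0.2 rad of play each way.
- stand: Fixed black driver stand, 64 x 64 x 55 mm high. Origin: centre of its underside; z up. In the middle of the top an 18 mm wide vertical hole right through, with a 3 mm chamfer. The driver hangs in it: the handle's underside rests on the stand's top (at 55 mm), so the blade's tip is 5 mm above the table.
- button_top (a point): Centre of the top of the red test button (28 mm across); 14 mm above the tester's top panel when up. Pressed straight down.
- test_button (a joint): Press of the test button, m: 0 = up, 0.009 = fully down. Springs back; 2 N to start, 6 N at the bottom. At 4 to 7 mm it releases the lever's latch. It dips by itself when the lever is lifted past its latch.
- lever_bar (a point): Centre of the lever's blue crossbar: a round bar 14 mm thick and 36 mm long along the tester's y, at the end of a 10 x 12 mm black stalk, 75 mm from the hinge axis.
- lever_hinge (a point): Point on the lever's hinge axis (along the tester's y), in line with the stalk, 68 mm above the table; fixed on the tester; axes as the tester's.
- reset_lever (a joint): Lever angle, rad: 0 = upright, latched; grows as it drops towards the robot (tester's -x); 1.05 = fully dropped (stalk 30 deg above level). A spring pulls it down (1.5 N at the bar; up to 4 N to pass the latch). To latch, lift it past upright to about -0.1 (end stop -0.15), then let go: it settles within 0.06 of upright. Let go sooner, it drops again.
- red_case: Bystander: loose red device shell, 50 x 92 x 22 mm, lying flat. Origin: centre of its underside.
- blue_case: Bystander: loose blue device shell, 50 x 92 x 22 mm, lying flat. Origin: centre of its underside.
- battery: Bystander: loose black battery cell with a yellow band, 26 mm thick and 50 mm high, standing. Origin: centre of its underside.
Things that resemble listed ones, but are neither listed nor needed, are in the scene too. Of the things that look like the driver, the larger one is meant. Of the things that look like the stand, the larger one is meant.

How it is judged:
By the outcome, as a careful person would: the job done as asked, in the order asked, and still so for the second after the job is handed in, with the robot touching nothing.
It also fails if it takes over 72 s, if anything falls off the work surface, if the arm or the gripper's body presses on something with over 40 N, if the wrist force passes 120 N, or if a joint passes its speed limit or range.

## Working session

There is one attempt and no reset: what is moved stays moved. The work goes in short steps, Python scripts to look and compute and a tool call to move; the robot and the scene stay as the last step left them, time stands still between calls to the robot, and variables do not carry over. Pictures are saved under pics/ and viewed, at most 10 in all, crops included, and the job is handed in when it is done.

Besides the shell and the picture viewer there is one more tool, called after "Request:" by a JSON object that holds its "name" and its "arguments". drive_tool: Moves the arm, as the interface text tells. Its arguments: {"type":"object","properties":{"moves":{"type":"array"},"force":{"type":"number"}},"required":["moves"]}

```bash
mkdir -p pics; ls; python3 - <<'E'
from cell import sensors,vision,env
import cv2,numpy as np
o=sensors.get_obs();print(o['time_s'],o['tool_pos'],o['tool_rot'],o['grip_width'],env.tip_extent)
for n in('scene','side'):
    c=vision.read_camera(n);cv2.imwrite(f'pics/{n}0.png',c['image'][:,:,::-1]);print(n,c['fx'],c['fy'],c['cx'],c['cy'],np.round(c['R'],4).tolist(),np.round(c['t'],4).tolist())
    np.savez(f'pics/{n}0.npz',**c)
E
```

```text
pics
0.0 [0.28531334 0.5834006  0.22944454] [-1.79886418e+02  4.40150617e-03  1.53945595e+02] 0.08689487764863948 0.008
scene 443.08490142166295 443.08490142166295 318.1492145675037 195.50575125837977 [[0.8721, 0.4887, -0.0238], [0.23, -0.4525, -0.8616], [-0.4319, 0.7459, -0.5071]] [-0.4326, -0.0151, 1.303]
side 492.16091437959363 492.16091437959363 321.58739041758673 205.2526231091443 [[0.9632, -0.2689, 0.0048], [-0.159, -0.5837, -0.7963], [0.2169, 0.7662, -0.6049]] [-0.5067, 0.1563, 1.2545]
```

View pics/scene0.png

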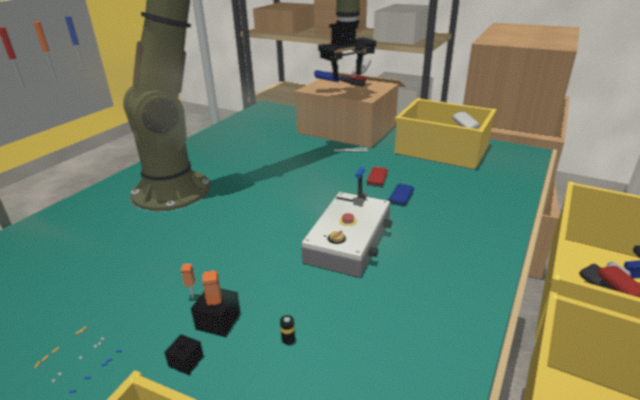

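View pics/side0.png

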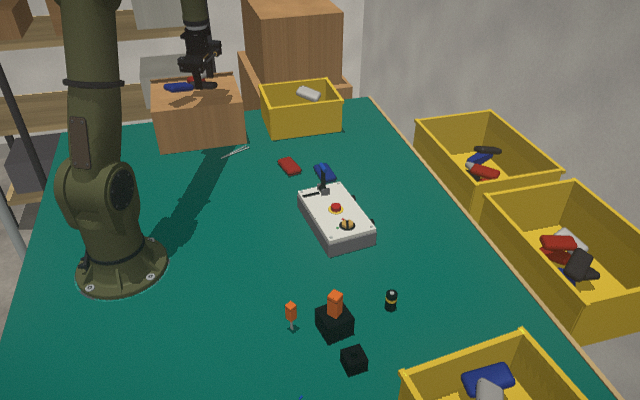

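The scene view shows two drivers: the free-standing one at (188,275) and one in a stand at (211,288). It also shows two stands, at (216,311) and (184,353). The driver at (211,288) and the stand at (216,311) are the larger ones. The tester is at (348,232), with its screw at (337,237), button at (347,218) and lever at (361,185). In the side view the large driver is at (335,303), its stand at (334,322) and the tester at (337,217). Next is one enlarged montage to confirm and measure.

```bash
python3 - <<'E'
import cv2,numpy as np
def crop(n,x,y,w,h):
    im=np.load(f'pics/{n}0.npz')['image'][y:y+h,x:x+w,::-1]
    return cv2.resize(im,(400,300),interpolation=cv2.INTER_CUBIC)
m=np.vstack([np.hstack([crop('scene',165,250,120,90),crop('side',270,275,120,90)]),np.hstack([crop('scene',295,185,120,90),crop('side',280,170,120,90)])])
cv2.imwrite('pics/m0.png',m)
E
```

```text
(no output)
```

View pics/m0.png

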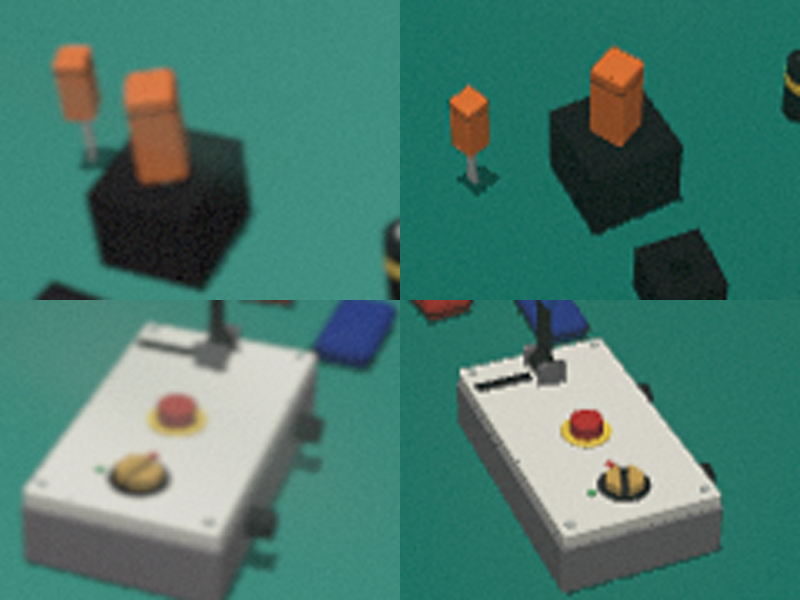

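The enlarged crops confirm it: the large driver (handle at scene (211,288)) stands in the large stand, and the smaller driver and smaller stand are decoys. Now I'll fit poses with silhouettes and points.

```bash
cat > h.py <<'E'
import cv2,numpy as np
from scipy.optimize import least_squares,minimize
def proj(c,X):
    p=np.atleast_2d(X)@c['R'].T+c['t'];return np.c_[c['fx']*p[:,0]/p[:,2]+c['cx'],c['fy']*p[:,1]/p[:,2]+c['cy']]
def ray(c,u,z):
    d=c['R'].T@np.array([(u[0]-c['cx'])/c['fx'],(u[1]-c['cy'])/c['fy'],1]);o=-c['R'].T@c['t'];return o+d*(z-o[2])/d[2]
def place(p,L):
    a=p[2];return np.array(L)@np.array([[np.cos(a),np.sin(a),0],[-np.sin(a),np.cos(a),0],[0,0,1]])+[p[0],p[1],0]
def box(w,d,z0,z1): return [[sx*w/2,sy*d/2,z] for sx in(-1,1) for sy in(-1,1) for z in(z0,z1)]
def fitsil(cams,masks,L,p0,S=8):
    def cost(p):
        s=0
        for c,(m,x,y) in zip(cams,masks):
            h=cv2.convexHull(((proj(c,place(p,L))-[x,y]+.5)*S).astype(np.float32)).round().astype(int)
            r=np.zeros((m.shape[0]*S,m.shape[1]*S),np.float32);cv2.fillConvexPoly(r,h,1)
            s+=np.abs(cv2.resize(r,m.shape[::-1],interpolation=cv2.INTER_AREA)-m).sum()/m.sum()
        return s
    best=None
    for a in np.arange(0,np.pi/2,.2):
        r=minimize(cost,[p0[0],p0[1],a],method='Nelder-Mead',options=dict(initial_simplex=np.array([p0[0],p0[1],a])+np.array([[0,0,0],[.015,0,0],[0,.015,0],[0,0,.2]]),xatol=1e-5,fatol=1e-4))
        if best is None or r.fun<best.fun:best=r
    return best
E
cat > fit.py <<'E'
from h import *
S,D=[dict(np.load(f'pics/{n}0.npz')) for n in('scene','side')]
L=[[-.07,.12,.06],[.07,.12,.06],[-.07,-.12,.06],[.07,-.12,.06],[0,-.005,.074],[0,-.08,.0696]]
us=np.array([[150,322],[317,353],[27,490],[218,530],[177,405],[139,470]])-[0,300]
ud=np.array([[462,368],[603,342],[565,537],[720,492],[587,418],[625,478]])-[400,300]
us=us*.3+[295,185];ud=ud*.3+[280,170]
f=lambda p:np.r_[(proj(S,place(p,L))-us).ravel(),(proj(D,place(p,L))-ud).ravel()]
r=least_squares(f,[.6,0,0]);print('tester',r.x.round(4),f(r.x).reshape(-1,2).round(1).tolist())
p=r.x
for n in(-.08,-.005,.085):print(place(p,[[0,n,0]])[0].round(4))
def mk(c,x,y,w,h,kind):
    im=c['image'][y:y+h,x:x+w].astype(float);R,G,B=im[...,0],im[...,1],im[...,2]
    if kind=='o': m=(R>1.3*G).astype(np.uint8)
    else: m=((R>1.3*G)|(G<50)).astype(np.uint8)
    return m
def biggest(m):
    n,l,s,_=cv2.connectedComponentsWithStats(m);return (l==1+s[1:,4].argmax()).astype(np.float32)
o=[(biggest(mk(S,198,265,45,45,'o')),198,265),(biggest(mk(D,318,280,35,45,'o')),318,280)]
p0=ray(S,(211,275),.115);print('p0',p0,ray(D,(335,295),.115))
r=fitsil([S,D],o,box(.026,.026,.055,.115),p0);print('driver',r.x.round(4),r.fun,[m[0].sum() for m in o])
dp=r.x
s=[(biggest(mk(S,188,265,62,75,'k')),188,265),(biggest(mk(D,310,280,50,70,'k')),310,280)]
class _: pass
# stand: mask minus orange above; bound by union of both hulls approximated: erase orange pixels outside stand via iterating
s2=[]
for (m,x,y),c,b in zip(s,(S,D),((188,265,62,75),(310,280,50,70))):
    k=((c['image'][b[1]:b[1]+b[3],b[0]:b[0]+b[2]].max(2)<60)).astype(np.uint8);k=biggest(k)
    h=cv2.convexHull(np.argwhere(k)[:,::-1].astype(np.int32));q=np.zeros_like(k);cv2.fillConvexPoly(q,h,1);s2.append((q,x,y))
r=fitsil([S,D],s2,box(.064,.064,0,.055),dp);print('stand',r.x.round(4),r.fun,[m[0].sum() for m in s2])
print('small drv',ray(S,(191,299),0),ray(D,(292,329),0),'battery',ray(S,(288,342),0),ray(D,(391,311),0))
# slot angle by dark pixels around screw head, side & scene
sc=place(p,[[0,-.08,.0696]])[0]
for n,c in(('S',S),('D',D)):
    N=121;g=np.linspace(-.02,.02,N);P=np.array([place(p,[[x,-.08+y,.0696]])[0] for x in g[::-1] for y in g[::-1]])
    u=proj(c,P).reshape(N,N,2).astype(np.float32);cv2.imwrite(f'pics/top{n}.png',cv2.resize(cv2.remap(c['image'],u[...,0],u[...,1],cv2.INTER_CUBIC)[:,:,::-1],(390,390)))
cv2.imwrite('pics/top.png',np.hstack([cv2.imread('pics/topS.png'),cv2.imread('pics/topD.png')]))
E
python3 fit.py
```

```text
tester [0.5707 0.017  0.11  ] [[-1.1, -1.0], [1.2, -0.5], [-2.9, -0.2], [0.9, 2.3], [0.1, -0.7], [-0.0, -1.0], [-1.6, -0.4], [0.5, -2.6], [-0.6, 0.1], [2.3, 0.5], [0.4, -0.3], [0.2, -0.9]]
[ 0.5795 -0.0625  0.    ]
[0.5713 0.0121 0.    ]
[0.5614 0.1015 0.    ]
p0 [ 0.46445808 -0.33204611  0.115     ] [ 0.46088437 -0.33565327  0.115     ]
driver [ 0.4612 -0.3337  0.8181] 0.21385155618190765 [np.float32(520.0), np.float32(392.0)]
stand [ 0.4612 -0.3333  1.7682] 0.18529021739959717 [np.float32(1673.0), np.float32(1289.0)]
small drv [ 0.37253438 -0.31304632  0.        ] [ 0.37168629 -0.30715236  0.        ] battery [ 0.60868741 -0.31324278  0.        ] [ 0.60475247 -0.31744021  0.        ]
```

View pics/top.png

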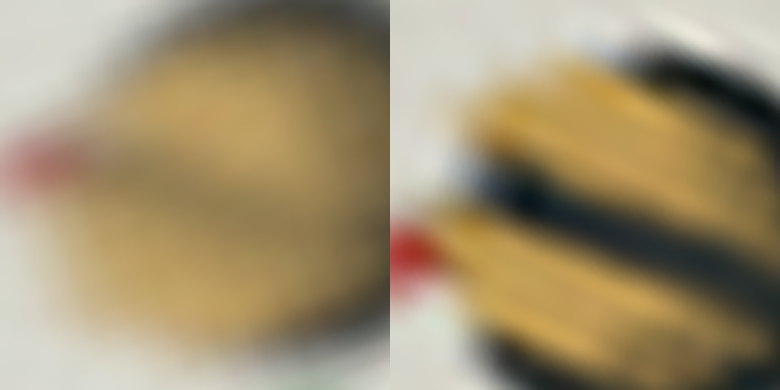

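Poses fit: the tester is at (0.571, 0.017) with yaw 0.11, and the driver is at (0.461, -0.334). The rectified view shows the dark slot at about 0.33 rad from the red-dot line. I'll move over the tester, then look with the wrist camera.

Request:
{"name": "drive_tool", "arguments": {"moves": [{"x": -521,"y": -461,"z": -70,"rz": 1.866,"fingers": -1},{"x": -521,"y": -461,"z": -70,"rz": 1.866,"fingers": -1},{"x": -521,"y": -461,"z": -70,"rz": 1.866,"fingers": -1},{"x": -521,"y": -461,"z": -70,"rz": 1.866,"fingers": -1},{"x": -521,"y": -461,"z": -70,"rz": 1.866,"fingers": -1},{"x": -521,"y": -461,"z": -70,"rz": 1.866,"fingers": -1},{"x": -521,"y": -461,"z": -70,"rz": 1.866,"fingers": -1},{"x": -521,"y": -461,"z": -70,"rz": 1.866,"fingers": -1},{"x": -521,"y": -461,"z": -70,"rz": 1.866,"fingers": -1},{"x": -521,"y": -461,"z": -70,"rz": 1.866,"fingers": -1},{"x": -521,"y": -461,"z": -70,"rz": 1.866,"fingers": -1},{"x": -521,"y": -461,"z": -70,"rz": 1.866,"fingers": -1},{"x": -521,"y": -461,"z": -70,"rz": 1.866,"fingers": -1},{"x": -521,"y": -461,"z": -70,"rz": 1.866,"fingers": -1},{"x": -521,"y": -461,"z": -70,"rz": 1.866,"fingers": -1}]}}

```text
invalid input at $.moves[0]: expected keys x, y, z, rx, ry, rz, fingers
```

```bash
cat > look.py <<'E'
from h import *
from cell import sensors,vision
from scipy.spatial.transform import Rotation as Ro
import sys
o=sensors.get_obs();T=Ro.from_euler('xyz',o['tool_rot'],degrees=True).as_matrix()
print(o['time_s'],o['tool_pos'].round(4),o['tool_rot'].round(2),'q',np.round(o['qpos'],1),'w',round(o['grip_width'],4),'F',np.round(o['force'],1),'gf',o['grasp_force'])
c=vision.read_camera('wrist');np.savez(f'pics/w{sys.argv[1]}.npz',**c);cv2.imwrite(f'pics/w{sys.argv[1]}.png',c['image'][:,:,::-1])
cp=-c['R'].T@c['t'];print('cam in tool',(T.T@(cp-o['tool_pos'])).round(4),'axis',(T.T@c['R'][2]).round(3),'fx',c['fx'])
E
python3 look.py 1
```

```text
0.1 [0.2854 0.5835 0.2296] [-1.7990e+02  1.0000e-02  1.5394e+02] q [-63.1  18.4  -4.   83.2   1.3  78.5  -3.3] w 0.0868 F [-0.  -0.3  0. ] gf 0.0
cam in tool [ 0.0741 -0.0002 -0.1543] axis [-0.269 -0.001  0.963] fx 310.08036652336847
```

View pics/w1.png

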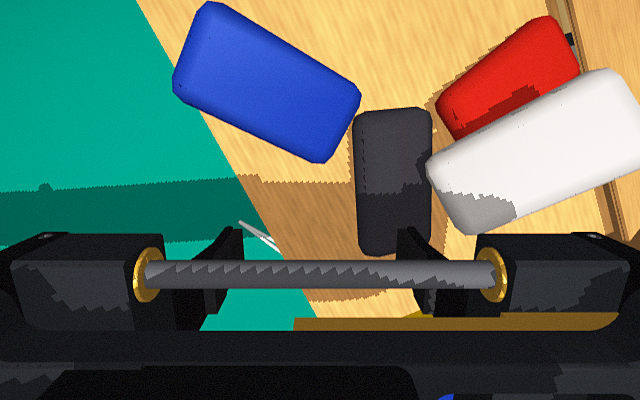

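The move was refused because every key is required. The wrist view shows only the start area; the camera sits at tool +x 74 mm.

Request:
{"name": "drive_tool", "arguments": {"moves": [{"x": -534,"y": -499,"z": 30,"rx": 0,"ry": 0,"rz": 1.866,"fingers": -1},{"x": -534,"y": -499,"z": 30,"rx": 0,"ry": 0,"rz": 1.866,"fingers": -1},{"x": -534,"y": -499,"z": 30,"rx": 0,"ry": 0,"rz": 1.866,"fingers": -1},{"x": -534,"y": -499,"z": 30,"rx": 0,"ry": 0,"rz": 1.866,"fingers": -1},{"x": -534,"y": -499,"z": 30,"rx": 0,"ry": 0,"rz": 1.866,"fingers": -1},{"x": -534,"y": -499,"z": 30,"rx": 0,"ry": 0,"rz": 1.866,"fingers": -1},{"x": -534,"y": -499,"z": 30,"rx": 0,"ry": 0,"rz": 1.866,"fingers": -1},{"x": -534,"y": -499,"z": 30,"rx": 0,"ry": 0,"rz": 1.866,"fingers": -1},{"x": -534,"y": -499,"z": 30,"rx": 0,"ry": 0,"rz": 1.866,"fingers": -1},{"x": -534,"y": -499,"z": 30,"rx": 0,"ry": 0,"rz": 1.866,"fingers": -1},{"x": -534,"y": -499,"z": 30,"rx": 0,"ry": 0,"rz": 1.866,"fingers": -1},{"x": -534,"y": -499,"z": 30,"rx": 0,"ry": 0,"rz": 1.866,"fingers": -1},{"x": -534,"y": -499,"z": 30,"rx": 0,"ry": 0,"rz": 1.866,"fingers": -1},{"x": -534,"y": -499,"z": 30,"rx": 0,"ry": 0,"rz": 1.866,"fingers": -1},{"x": -534,"y": -499,"z": 30,"rx": 0,"ry": 0,"rz": 1.866,"fingers": -1}]}}

```text
time_s: 2.02
tool_pos: [0.5459, -0.097, 0.2004]
tool_rot: [-179.9, -0.0, 47.2]
force: [-0.5, 0.4, -0.8]
grip_width: 0.0869
grasp_force: 0.0
```

```bash
python3 look.py 2
```

```text
2.025 [ 0.5459 -0.097   0.2004] [-1.7995e+02 -3.0000e-02  4.7190e+01] q [-23.8   8.3  34.4 100.4  -5.   72.8 -31.1] w 0.0869 F [-0.5  0.4 -0.8] gf 0.0
cam in tool [ 0.0734 -0.0003 -0.1543] axis [-0.27  -0.001  0.963] fx 310.08036652336847
```

View pics/w2.png

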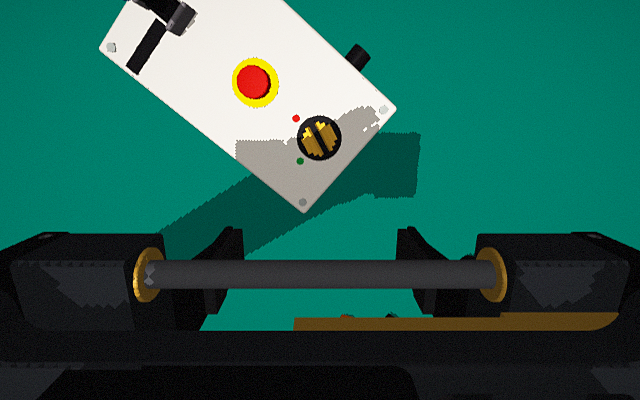

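The wrist view shows the screw at (319,138) with its slot running from upper left to lower right. It also shows the button at (253,82), the red dot at (296,118), the green dot at (300,161) and panel corners at (394,108) and (304,212). I'll refine the tester pose and slot angle from this view.

```bash
cat > t.py <<'E'
from h import *
c=dict(np.load('pics/w2.npz'));im=c['image'].astype(int);R,G,B=im[...,0],im[...,1],im[...,2]
def cen(m,x,y,w,h,hull=False):
    s=m[y:y+h,x:x+w].astype(np.uint8);n,l,st,ce=cv2.connectedComponentsWithStats(s);k=1+st[1:,4].argmax()
    if hull:
        pts=np.argwhere(l==k)[:,::-1].astype(np.int32);M=cv2.moments(cv2.convexHull(pts));return np.array([M['m10']/M['m00']+x,M['m01']/M['m00']+y]),st[k]
    return ce[k]+[x,y],st[k]
red=(R>120)&(G<80)&(B<80);yel=(R>150)&(G>120)&(B<80)
bt,_=cen(red,225,55,60,60,True);brim,_=cen(red|yel,225,55,60,60,True)
dot,_=cen(red,288,110,16,16);gd,_=cen((G>R+30)&(G>B+20),293,154,14,14)
notpanel=~((R>60)&(abs(R-G)<25)&(abs(R-B)<25)&(R>90));hd,st=cen(notpanel,291,112,58,53,True)
print('px',bt,brim,dot,gd,hd,st)
b=ray(c,bt,.074);br=ray(c,brim,.0605);d=ray(c,dot,.06);g=ray(c,gd,.06);h1=ray(c,hd,.06)
print('button',b,br,'red',d,'green',g,'ring',h1, 'dist b-s',np.linalg.norm(br[:2]-h1[:2]))
v=br[:2]-h1[:2];print('yaw from line',np.arctan2(v[1],v[0])-np.pi/2)
v=d[:2]-h1[:2];print('red dir',np.arctan2(v[1],v[0])-np.pi/2,np.linalg.norm(v));v=g[:2]-h1[:2];print('green dir',np.arctan2(v[1],v[0])-np.pi,np.linalg.norm(v))
# rectified top view of head, at slot rim height
N=161;gx=np.linspace(-.02,.02,N);P=np.array([[h1[0]+x,h1[1]+y,.0696] for x in gx[::-1] for y in gx[::-1]])
u=proj(c,P).reshape(N,N,2).astype(np.float32);T=cv2.remap(c['image'],u[...,0],u[...,1],cv2.INTER_CUBIC)
gray=T.max(2).astype(float)
# slot: best dark line through within 11mm; search angle & offset
yy,xx=np.mgrid[0:N,0:N];X=(80-yy)*.25;Y=(80-xx)*.25
best=[]
for cx in np.arange(-4,4.1,.5):
  for cy in np.arange(-4,4.1,.5):
    for a in np.arange(.6,1.9,.02):
      s=(X-cx)*np.cos(a)+(Y-cy)*np.sin(a);t=-(X-cx)*np.sin(a)+(Y-cy)*np.cos(a)
      i=(abs(s)<10)&(abs(t)<1.5);o=(abs(s)<10)&(abs(t)>4)&(abs(t)<8)
      best.append((gray[o].mean()-gray[i].mean(),cx,cy,a))
best.sort(reverse=True);print(np.round(best[:8],2).tolist())
cv2.imwrite('pics/rect2.png',cv2.resize(T[:,:,::-1],(480,480)))
p=np.array
E
python3 t.py
```

```text
px [252.05636479  81.39434241] [254.85294948  82.32439552] [295.81578947 117.92105263] [299.80952381 160.73809524] [318.84514946 137.7937844 ] [   6    4   45   45 1581]
button [0.56865049 0.01313995 0.074     ] [0.5686202  0.01359757 0.0605    ] red [ 0.57399323 -0.03348962  0.06      ] green [ 0.54917938 -0.06467388  0.06      ] ring [ 0.57727217 -0.0611789   0.06      ] dist b-s 0.0752753489215575
yaw from line 0.11519223570200876
red dir 0.11787046260557621 0.027882748963099984
green dir -6.159412877177712 0.028309359832441615
[[151.67, 1.0, 4.0, 1.36], [151.61, 1.0, 4.0, 1.34], [151.59, 1.0, 3.5, 1.38], [151.54, 1.0, 4.0, 1.38], [151.54, 0.5, 4.0, 1.32], [151.49, 1.0, 4.0, 1.32], [151.44, 1.0, 3.5, 1.4], [151.37, 0.5, 3.5, 1.32]]
```

View pics/rect2.png

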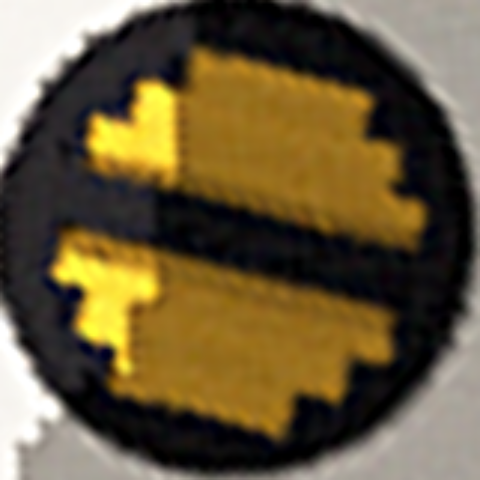

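The rectified head gives the slot at world 1.35 rad, so the lock is at about 0.34. The button-to-screw distance measures 75.3 mm against 75 nominal, the tester yaw is 0.117, and the screw is at (0.577, -0.061). Now I'll hover over the driver.

Request:
{"name": "drive_tool", "arguments": {"moves": [{"x": -232,"y": 99,"z": 0,"rx": 0,"ry": 0,"rz": 0,"fingers": -1},{"x": -232,"y": 99,"z": 0,"rx": 0,"ry": 0,"rz": 0,"fingers": -1},{"x": -232,"y": 99,"z": 0,"rx": 0,"ry": 0,"rz": 0,"fingers": -1},{"x": -232,"y": 99,"z": 0,"rx": 0,"ry": 0,"rz": 0,"fingers": -1},{"x": -232,"y": 99,"z": 0,"rx": 0,"ry": 0,"rz": 0,"fingers": -1},{"x": -232,"y": 99,"z": 0,"rx": 0,"ry": 0,"rz": 0,"fingers": -1},{"x": -232,"y": 99,"z": 0,"rx": 0,"ry": 0,"rz": 0,"fingers": -1}]}}

```text
time_s: 2.95
tool_pos: [0.4618, -0.3337, 0.2004]
tool_rot: [-180.0, -0.1, 47.3]
force: [1.2, -0.2, 0.2]
grip_width: 0.0867
grasp_force: 0.0
```

```bash
python3 look.py 3; cat > d.py <<'E'
from h import *
c=dict(np.load('pics/w3.npz'));im=c['image'].astype(int);R,G,B=im[...,0],im[...,1],im[...,2]
m=((R>1.4*G)&(R>70)&(R>1.4*B)).astype(np.uint8);m[262:]=0
n,l,st,ce=cv2.connectedComponentsWithStats(m);print(st[1:],ce[1:])
k=1+np.argmax(st[1:,4]);q=(l==k).astype(np.float32);x,y,w,h=st[k][:4];x-=6;y-=6;q=q[y:y+h+12,x:x+w+12]
r=fitsil([c],[(q,x,y)],box(.026,.026,.055,.115),[.461,-.334]);print('driver',r.x,np.degrees(r.x[2]),r.fun)
E
python3 d.py
```

```text
2.95 [ 0.4618 -0.3337  0.2004] [-1.7996e+02 -7.0000e-02  4.7260e+01] q [-5.9 11.6 44.6 98.6 -8.6 73.3 -2.1] w 0.0867 F [ 1.2 -0.2  0.2] gf 0.0
cam in tool [ 0.0734 -0.0003 -0.1543] axis [-0.27  -0.001  0.963] fx 310.08036652336847
[[ 406   50    1    1    1]
 [ 402   53    2    2    2]
 [ 398   55    3    3    4]
 [ 416   75    1    1    1]
 [ 412   76    2    1    2]
 [ 407   78    1    1    1]
 [ 635  120    3    3    3]
 [ 624  132    1    1    1]
 [ 246  138   26   43  753]
 [ 608  145    2    2    2]
 [ 593  159    1    1    1]
 [ 580  171    1    1    1]
 [ 302  173   35   47 1361]
 [ 575  175    1    1    1]
 [ 564  183    3    3    3]
 [ 552  196    1    1    1]
 [ 548  199    1    1    1]
 [ 539  207    1    1    1]
 [ 537  209    1    1    1]
 [ 527  218    1    1    1]
 [ 521  222    2    2    2]
 [ 513  230    1    1    1]
 [ 510  233    1    1    1]
 [ 489  247    1    1    1]
 [ 145  248    1    1    1]
 [ 149  248    1    1    1]
 [ 487  248    1    1    1]
 [ 151  251    1    1    1]
 [ 484  250    1    1    1]
 [ 497  251    1    1    1]
 [ 149  252    1    1    1]
 
[... 967 characters left out ...]
     ]
 [510.         233.        ]
 [489.         247.        ]
 [145.         248.        ]
 [149.         248.        ]
 [487.         248.        ]
 [151.         251.        ]
 [484.         250.        ]
 [497.         251.        ]
 [149.         252.        ]
 [153.         253.        ]
 [157.         252.        ]
 [477.         255.        ]
 [484.         254.        ]
 [489.         254.        ]
 [161.         257.5       ]
 [492.         256.        ]
 [144.         259.        ]
 [159.         259.        ]
 [488.         258.        ]
 [491.         260.        ]
 [497.         260.        ]]
driver [ 0.46069761 -0.33242356  0.68873763] 39.46175943244842 0.056208670139312744
```

View pics/w3.png

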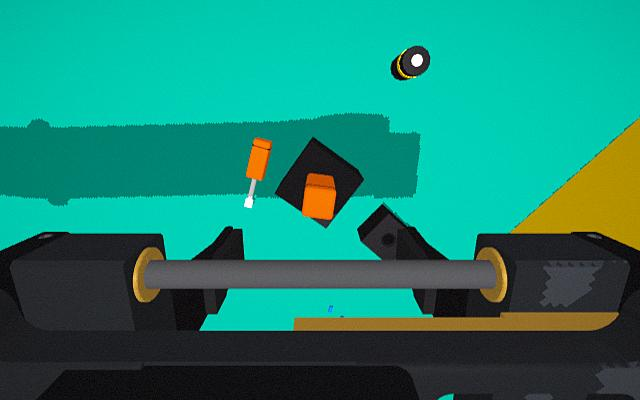

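The wrist view shows the large handle at (319,196) in its stand, the small driver at (258,158), the small stand at (385,235) and the battery at (412,60). The fitted handle is at (0.4607, -0.3324) with its faces at 39.5°. I'll descend and grasp.

Request:
{"name": "drive_tool", "arguments": {"moves": [{"x": 0,"y": -1.7,"z": 50,"rx": 0,"ry": 0,"rz": 0.136,"fingers": -1},{"x": 0,"y": -1.7,"z": 100,"rx": 0,"ry": 0,"rz": 0.136,"fingers": -1},{"x": 0,"y": -1.7,"z": 129,"rx": 0,"ry": 0,"rz": 0.136,"fingers": -1},{"x": 0,"y": -1.7,"z": 129,"rx": 0,"ry": 0,"rz": 0.136,"fingers": -1},{"x": 0,"y": -1.7,"z": 129,"rx": 0,"ry": 0,"rz": 0.136,"fingers": 1},{"x": 0,"y": -1.7,"z": 129,"rx": 0,"ry": 0,"rz": 0.136,"fingers": 1},{"x": 0,"y": -1.7,"z": 129,"rx": 0,"ry": 0,"rz": 0.136,"fingers": 1},{"x": 0,"y": -1.7,"z": 129,"rx": 0,"ry": 0,"rz": 0.136,"fingers": 1},{"x": 0,"y": -1.7,"z": 129,"rx": 0,"ry": 0,"rz": 0.136,"fingers": 1},{"x": 0,"y": -1.7,"z": 129,"rx": 0,"ry": 0,"rz": 0.136,"fingers": 1}], "force": 40}}

```text
time_s: 4.25
tool_pos: [0.4591, -0.335, 0.0716]
tool_rot: [-180.0, -0.0, 39.2]
force: [0.1, 1.0, 0.2]
grip_width: 0.035
grasp_force: 0.0
```

Request:
{"name": "drive_tool", "arguments": {"moves": [{"x": 2.5,"y": 0,"z": 0,"rx": 0,"ry": 0,"rz": 0,"fingers": 1},{"x": 2.5,"y": 0,"z": 0,"rx": 0,"ry": 0,"rz": 0,"fingers": 1},{"x": 2.5,"y": 0,"z": 0,"rx": 0,"ry": 0,"rz": 0,"fingers": 1},{"x": 2.5,"y": 0,"z": 0,"rx": 0,"ry": 0,"rz": 0,"fingers": 1}], "force": 40}}

```text
time_s: 4.75
tool_pos: [0.4612, -0.3333, 0.0715]
tool_rot: [-180.0, -0.0, 39.2]
force: [0.9, 0.5, -1.4]
grip_width: 0.0258
grasp_force: 40.0
```

```bash
python3 look.py 4
```

```text
4.75 [ 0.4612 -0.3333  0.0715] [-1.800e+02 -1.000e-02  3.924e+01] q [ -3.5  20.   43.2 106.5 -15.8  59.6  -4.6] w 0.0258 F [ 0.9  0.5 -1.4] gf 39.99649411998689
cam in tool [ 0.0734 -0.0003 -0.1543] axis [-0.27  -0.001  0.963] fx 310.08036652336847
```

Request:
{"name": "drive_tool", "arguments": {"moves": [{"x": 0,"y": 0,"z": -50,"rx": 0,"ry": 0,"rz": 0,"fingers": 1},{"x": 0,"y": 0,"z": -90,"rx": 0,"ry": 0,"rz": 0,"fingers": 1},{"x": 50,"y": -26,"z": -100,"rx": 0,"ry": 0,"rz": 0,"fingers": 1},{"x": 100,"y": -52,"z": -100,"rx": 0,"ry": 0,"rz": 0,"fingers": 1},{"x": 150,"y": -78,"z": -100,"rx": 0,"ry": 0,"rz": 0,"fingers": 1},{"x": 200,"y": -104,"z": -100,"rx": 0,"ry": 0,"rz": 0,"fingers": 1},{"x": 240,"y": -125,"z": -100,"rx": 0,"ry": 0,"rz": 0,"fingers": 1},{"x": 262,"y": -137,"z": -100,"rx": 0,"ry": 0,"rz": 0,"fingers": 1},{"x": 262,"y": -137,"z": -100,"rx": 0,"ry": 0,"rz": 0,"fingers": 1},{"x": 262,"y": -137,"z": -100,"rx": 0,"ry": 0,"rz": 0,"fingers": 1}]}}

```text
time_s: 6.05
tool_pos: [0.5767, -0.0633, 0.1714]
tool_rot: [180.0, 0.1, 39.1]
force: [-0.0, -0.8, -0.8]
grip_width: 0.0258
grasp_force: 40.0
```

```bash
python3 look.py 5; cat > pair.py <<'E'
from h import *
from cell import vision
import sys
k=sys.argv[1];P=np.array([.578,-.0615,float(sys.argv[2])]);o=[]
for n in('scene','side'):
    c=vision.read_camera(n);np.savez(f'pics/{n}{k}.npz',**c);u=proj(c,P)[0].round().astype(int);x,y=u-[30,36]
    o.append(cv2.resize(c['image'][y:y+72,x:x+60,::-1],(400,480),interpolation=cv2.INTER_CUBIC));print(n,'crop origin',x,y,'scale',400/60)
cv2.imwrite(f'pics/pair{k}.png',np.hstack(o))
E
python3 pair.py 5 .1
```

```text
6.05 [ 0.5767 -0.0633  0.1714] [1.7998e+02 7.0000e-02 3.9140e+01] q [-27.7  13.5  36.2  99.   -8.4  70.2 -40.2] w 0.0258 F [-0.  -0.8 -0.8] gf 39.99618880916387
cam in tool [ 0.0734 -0.0003 -0.1543] axis [-0.27  -0.001  0.963] fx 310.08036652336847
scene crop origin 306 187 scale 6.666666666666667
side crop origin 318 177 scale 6.666666666666667
```

View pics/pair5.png

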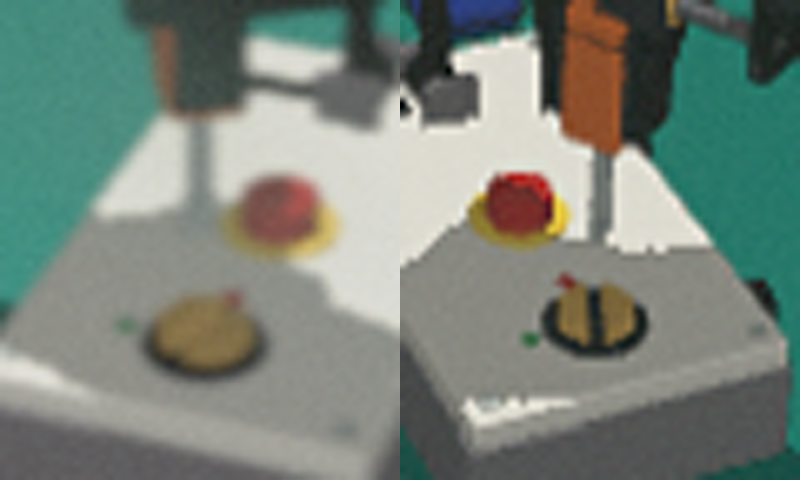

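The pair shows the driver held upright, with its tip at scene crop (197,235), just above and behind the screw at (205,335) in projection. In the scene view the blade looks wider than the shank, so it seems to run along tool x. I'll check that numerically in the wrist frame, where a blade along tool y would span about 17 px.

```bash
python3 - <<'E'
from h import *
c=dict(np.load('pics/w5.npz'));im=c['image']
for z in(.105,.119,.155):print(z,proj(c,[.5767,-.0633,z]).round(1))
print('wrist rgb-sum/10');g=im.astype(int).sum(2)//10
for r in range(186,228,2):print(r,g[r,294:346:2])
S=dict(np.load('pics/scene5.npz'));print(proj(S,[.5767,-.0633,.105]),proj(S,[.5767,-.0633,.119]))
g=S['image'].astype(int).sum(2)//10
for r in range(204,228,1):print(r,g[r,326:346])
E
```

```text
0.105 [[320.1 210.7]]
0.119 [[320.2 217. ]]
0.155 [[320.3 237.4]]
wrist rgb-sum/10
186 [51 12  4  1  3 25 25 22  4  2  1 17 27 29 30 28 29 28 30 28  4  2  0  0
 52 50]
188 [51  2  4  5  9 29 29 25 13  5  3  1 19 30 27 28 30 30 30 31 29  4  5  1
 50 49]
190 [54  3  3  2 15 29 29 26 26 11  5  5  5 24 27 29 28 30 28 28 33 19  1  3
 21 48]
192 [54  3  4  3 27 32 28 28 24 25  7  3  1  7 27 27 28 29 29 28 29 32  4  3
 19 50]
194 [55  0  6  1 30 29 29 30 28 25 20  2  1  3 17 28 29 29 30 29 31 19  2  3
 15 49]
196 [51  1  3  5 18 29 29 29 28 26 26 17  5  2  3 19 29 31 27 30 28  7  4  2
 31 49]
198 [50  4  4 21 32 29 28 29 29 27 24 27 11  5  6  3 25 28 26 27 30 26  2  2
 46 49]
200 [51 26  3 11 29 31 29 29 29 27 29 25 24  5  4  3  7 25 28 29 28  1  4  0
 53 49]
202 [49 55  2  1 23 30 29 28 29 29 27 30 24 22  3  1  1 19 28 29 17  3  1 25
 50 49]
204 [48 50 14  2  1 25 29 28 29 30 29 27 25 25 17  1  2  2 18 29 29  2  0 52
 48 48]
206 [48 48 53  8  3  1 30 29 28 30 29 29 24 25 27 14  0  5  2  8  4  1 38 48
 50 49]
208 [47 47 49 56  0  4 10 31 30 28 30 29 29 28 25 25  5  4  4  2  1 19 50 49
 48 4
[... 1711 characters left out ...]
 47 42 38 38 41 44 48 47 42 34 29 27 27]
218 [60 60 58 55 51 48 46 43 40 38 39 40 41 41 39 33 30 28 27 28]
219 [49 49 48 47 43 41 40 39 38 38 40 39 39 38 35 33 30 27 27 28]
220 [42 41 43 42 42 41 40 40 39 39 39 38 38 37 35 32 29 27 26 27]
221 [41 41 41 41 41 41 39 39 40 40 40 39 39 36 36 33 31 28 27 27]
222 [41 42 41 42 42 41 41 40 41 40 41 40 40 38 37 34 33 30 29 29]
223 [42 42 42 42 41 42 41 41 41 41 41 41 41 39 38 37 35 35 33 32]
224 [42 42 41 41 42 42 41 41 42 41 41 42 42 41 40 39 37 37 35 35]
225 [42 42 42 42 42 42 42 41 41 42 42 42 42 42 42 41 40 40 39 39]
226 [41 42 41 42 41 42 42 41 42 42 42 42 42 42 42 41 42 42 40 41]
227 [42 42 42 41 41 42 42 42 42 41 42 42 42 41 41 42 42 42 42 41]
```

The wrist profile shows no 17 px wide blade, and the scene profile widens at the blade, so the blade lies along tool x. I'll turn it to the slot direction (yaw 77.3°) and lower to just above the head. The side camera looks along the slot there, so I'll verify with it.

Request:
{"name": "drive_tool", "arguments": {"moves": [{"x": 2,"y": -0.7,"z": 10,"rx": 0,"ry": 0,"rz": -0.667,"fingers": 1},{"x": 2,"y": -0.7,"z": 20,"rx": 0,"ry": 0,"rz": -0.667,"fingers": 1},{"x": 2,"y": -0.7,"z": 22,"rx": 0,"ry": 0,"rz": -0.667,"fingers": 1},{"x": 2,"y": -0.7,"z": 22,"rx": 0,"ry": 0,"rz": -0.667,"fingers": 1},{"x": 2,"y": -0.7,"z": 22,"rx": 0,"ry": 0,"rz": -0.667,"fingers": 1},{"x": 2,"y": -0.7,"z": 22,"rx": 0,"ry": 0,"rz": -0.667,"fingers": 1}]}}

```text
time_s: 6.95
tool_pos: [0.5784, -0.0604, 0.1497]
tool_rot: [180.0, -0.0, 77.3]
force: [0.3, -0.3, -0.9]
grip_width: 0.0257
grasp_force: 40.0
```

```bash
python3 look.py 6; python3 pair.py 6 .083; python3 - <<'E'
from h import *
c=dict(np.load('pics/side6.npz'));g=c['image'].astype(int).sum(2)//10
for z in(.083,.097,.0696,.062):print(z,proj(c,[.5778,-.0615,z]).round(1))
for r in range(194,232):print(r,g[r,338:358])
E
```

```text
6.95 [ 0.5784 -0.0604  0.1497] [ 1.7998e+02 -1.0000e-02  7.7290e+01] q [-23.3  14.2  30.9 100.2  -7.8  67.8  -2.9] w 0.0257 F [ 0.3 -0.3 -0.9] gf 39.99654593411833
cam in tool [ 0.0737 -0.0004 -0.1543] axis [-0.27  -0.001  0.963] fx 310.08036652336847
scene crop origin 306 194 scale 6.666666666666667
side crop origin 317 182 scale 6.666666666666667
0.083 [[347.2 218.4]]
0.097 [[347.4 214.2]]
0.0696 [[347.  222.4]]
0.062 [[346.9 224.6]]
194 [66 54 17 10 13 13 26 28 27 27 27 28 28 27 28 27 14 12 10  9]
195 [67 50 15  9 13 10 26 28 26 28 27 27 27 26 28 27 15 12 11 10]
196 [67 37 12 10 11 12 26 28 28 26 27 27 27 26 28 28 13 11 10 11]
197 [67 38 12 11 12 11 27 27 26 27 26 28 28 27 28 28 14 12 10 12]
198 [67 42 13  9 14 11 27 27 27 27 27 27 28 26 29 29 14 12 10 13]
199 [66 57 18  9 11 13 26 28 27 26 27 27 27 26 27 27 13 12  9 12]
200 [66 69 21  9 11 12 28 27 27 27 27 27 27 29 28 29 13 11  9 13]
201 [65 68 22 10 10 11 26 28 27 27 27 26 27 26 27 26 12 10  9 15]
202 [61 67 30 18 28 23 26 27 28 28 26 28 27 25 27 24 35 35 28 19]
203 [30 50 41 45 57 41 27 27 27 27 26 26 27 26 25 32 67 68 58 37]

[... 1147 characters left out ...]
 27 11 10 23 29 26 29 32 38 41 40 40 39]
222 [41 39 22 17 27 27 29 27 11 10 23 28 28 27 28 27 36 40 39 40]
223 [41 30 11 14 27 28 27 28 14  9 21 28 27 27 28 10 18 39 40 40]
224 [41 18 10 16 28 28 27 28 15 10 19 27 28 29 30 16  7 38 40 39]
225 [41 21 10 15 30 28 29 29 18 12 18 28 28 30 32 14  8 30 40 40]
226 [39 25 11 11 28 30 30 30 18 10 16 28 30 28 28 11  9 33 40 40]
227 [27 29 16  9 13 21 26 29 20 10 17 30 29 23 11  9 20 40 40 40]
228 [27 41 30 19 11  9 10 22 14 10 16 23 13 10 10 16 33 41 41 40]
229 [40 41 41 35 26 20 11 11  9  8  8 11 14 13 21 33 40 40 40 40]
230 [41 40 40 40 41 35 26 24 23 22 22 24 29 29 41 41 40 40 39 39]
231 [39 39 40 40 40 41 42 41 41 42 42 41 41 40 41 41 40 40 39 39]
```

View pics/pair6.png

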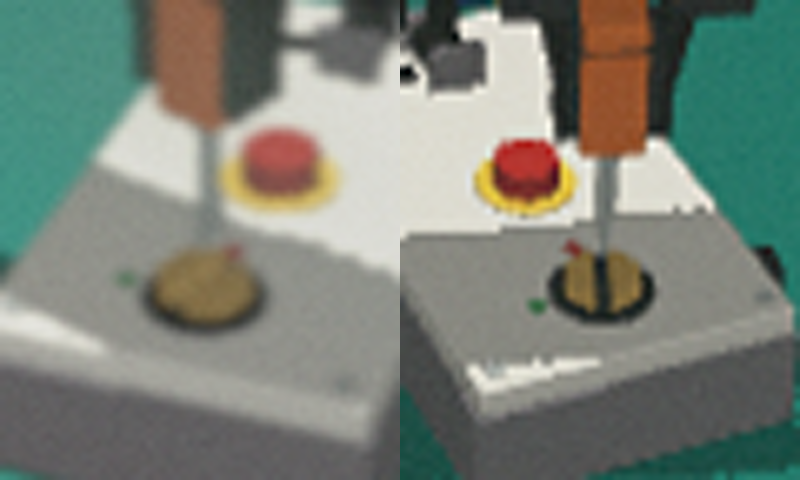

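The view shows the blade edge-on over the slot in the side view (blade column 347.0, slot column about 346.8), with matching angle. I'll lower it into the slot.

Request:
{"name": "drive_tool", "arguments": {"moves": [{"x": 0,"y": 0,"z": 8,"rx": 0,"ry": 0,"rz": 0,"fingers": 1},{"x": 0,"y": 0,"z": 13,"rx": 0,"ry": 0,"rz": 0,"fingers": 1},{"x": 0,"y": 0,"z": 17,"rx": 0,"ry": 0,"rz": 0,"fingers": 1},{"x": 0,"y": 0,"z": 20,"rx": 0,"ry": 0,"rz": 0,"fingers": 1},{"x": 0,"y": 0,"z": 20,"rx": 0,"ry": 0,"rz": 0,"fingers": 1}]}}

```text
time_s: 7.72
tool_pos: [0.5783, -0.0598, 0.1293]
tool_rot: [-180.0, 0.0, 77.4]
force: [0.2, 0.8, -1.2]
grip_width: 0.0256
grasp_force: 40.0
```

```bash
python3 look.py 7
```

```text
7.725 [ 0.5783 -0.0598  0.1293] [-179.98    0.     77.45] q [-23.   15.3  30.6 101.4  -8.5  65.6  -2.3] w 0.0256 F [ 0.2  0.8 -1.2] gf 39.996495600789785
cam in tool [ 0.0737 -0.0004 -0.1543] axis [-0.27  -0.001  0.963] fx 310.08036652336847
```

It's seated (tip at z≈0.063 with no contact load). I'll centre it 1.5 mm along the slot and turn clockwise.

Request:
{"name": "drive_tool", "arguments": {"moves": [{"x": -1.5,"y": 0,"z": 0,"rx": 0,"ry": 0,"rz": 0.1,"fingers": 1},{"x": -1.5,"y": 0,"z": 0,"rx": 0,"ry": 0,"rz": 0.22,"fingers": 1},{"x": -1.5,"y": 0,"z": 0,"rx": 0,"ry": 0,"rz": 0.36,"fingers": 1},{"x": -1.5,"y": 0,"z": 0,"rx": 0,"ry": 0,"rz": 0.5,"fingers": 1},{"x": -1.5,"y": 0,"z": 0,"rx": 0,"ry": 0,"rz": 0.64,"fingers": 1},{"x": -1.5,"y": 0,"z": 0,"rx": 0,"ry": 0,"rz": 0.78,"fingers": 1},{"x": -1.5,"y": 0,"z": 0,"rx": 0,"ry": 0,"rz": 0.92,"fingers": 1},{"x": -1.5,"y": 0,"z": 0,"rx": 0,"ry": 0,"rz": 1.06,"fingers": 1},{"x": -1.5,"y": 0,"z": 0,"rx": 0,"ry": 0,"rz": 1.2,"fingers": 1},{"x": -1.5,"y": 0,"z": 0,"rx": 0,"ry": 0,"rz": 1.3,"fingers": 1},{"x": -1.5,"y": 0,"z": 0,"rx": 0,"ry": 0,"rz": 1.3,"fingers": 1}]}}

```text
time_s: 9.15
tool_pos: [0.5782, -0.0609, 0.1298]
tool_rot: [-180.0, -0.0, 3.1]
force: [-0.7, 0.6, 0.2]
grip_width: 0.0257
grasp_force: 40.0
```

```bash
python3 - <<'E'
from cell import sensors
o=sensors.get_obs();print(o['tool_pos'],o['tool_rot'],o['force'],o['wrist_torque'],o['qpos'].round(1),o['grip_width'])
E
```

```text
[ 0.57817582 -0.06090138  0.12979522] [-1.79980010e+02 -5.81448921e-03  3.05315056e+00] [-0.69777422  0.63950968  0.18915529] [0.10178392 0.30588985 0.08754193] [-32.   17.   41.8 101.7 -12.3  66.  -73.4] 0.025650861363937395
```

Request:
{"name": "drive_tool", "arguments": {"moves": [{"x": 0,"y": 0,"z": 0,"rx": 0,"ry": 0,"rz": 0.07,"fingers": 1},{"x": 0,"y": 0,"z": 0,"rx": 0,"ry": 0,"rz": 0.14,"fingers": 1},{"x": 0,"y": 0,"z": 0,"rx": 0,"ry": 0,"rz": 0.2,"fingers": 1},{"x": 0,"y": 0,"z": 0,"rx": 0,"ry": 0,"rz": 0.2,"fingers": 1}]}}

```text
time_s: 9.65
tool_pos: [0.5782, -0.061, 0.1298]
tool_rot: [-180.0, -0.0, -8.3]
force: [-1.3, 0.9, -0.3]
grip_width: 0.0259
grasp_force: 40.0
```

```bash
python3 - <<'E'
from cell import sensors
o=sensors.get_obs();print(o['tool_pos'],o['tool_rot'],o['force'],o['wrist_torque'],o['qpos'].round(1),o['grip_width'])
E
```

```text
[ 0.57820924 -0.06095169  0.12975192] [-1.79974774e+02 -7.36727278e-03 -8.34875145e+00] [-1.2730053   0.86460218 -0.28183238] [0.21577348 0.26992776 0.06103768] [-33.5  17.3  43.6 101.7 -13.   66.1 -84.2] 0.02585439953599593
```

Request:
{"name": "drive_tool", "arguments": {"moves": [{"x": 0,"y": 0,"z": 0,"rx": 0,"ry": 0,"rz": 0.06,"fingers": 1},{"x": 0,"y": 0,"z": 0,"rx": 0,"ry": 0,"rz": 0.1,"fingers": 1},{"x": 0,"y": 0,"z": 0,"rx": 0,"ry": 0,"rz": 0.1,"fingers": 1}]}}

```text
time_s: 10.02
tool_pos: [0.5783, -0.061, 0.1298]
tool_rot: [-180.0, -0.0, -14.1]
force: [-0.3, 0.9, 0.5]
grip_width: 0.0258
grasp_force: 40.0
```

```bash
python3 - <<'E'
from h import *
from cell import sensors,vision
o=sensors.get_obs();print(o['tool_pos'],o['tool_rot'],o['force'],o['wrist_torque'],o['grip_width'])
for n in('scene','side'):
    c=vision.read_camera(n);np.savez(f'pics/{n}8.npz',**c)
g=c['image'].astype(int)
print('side R-B');d=g[...,0]-g[...,2]
for r in range(214,232):print(r,d[r,336:360],)
g=g.sum(2)//10
for r in range(204,232):print(r,g[r,336:360])
E
```

```text
[ 0.5782732  -0.06097004  0.12975243] [-1.79973027e+02 -1.10857838e-02 -1.40781858e+01] [-0.26106632  0.88259343  0.528085  ] [0.26016298 0.31818376 0.04104113] 0.02578002057415869
side R-B
214 [53 50 26  3  3  6  7  9  8  7  7  2 -4  0  7  6  8  7  7  7  8  9  8  8]
215 [ 3  2  5  6  8  8  7  6  8  9  4  1 -2  0  9  7  9  8  6  6  9  7  7  7]
216 [ 7  8  9  6  8  7  6  5  8  7  4  0 -4  0  7  9  8  8  9  8  7  9  8  8]
217 [ 7  7  8  7  6  6 14 11  9  5  1  0  0  3  7  7  7  6  8  7  6  8  6  6]
218 [ 8  7  8  8  6 12 53 34 11 11  7  0 -3  3  5  6  7  8  9  8  7  8  9 10]
219 [ 7  8  7  7  6 31 63 76 33 43 16  0  0  4 11 14  7  5  7  7  7  7  8  8]
220 [ 6  8  5  8  7  6 42 63 70 51 -2 -1 -2 10 40 44  8  9  6 10  6  8  7  5]
221 [ 8  8  6  7  3 18 49 65 68 36 -2 -2 -3 -6 57 47  4  7  9  8  7  8  8  7]
222 [ 8  8  8  7 -4 24 66 68 75 40 -2 -1 -4  1 51 55 28  5  6  7  8  6  8  8]
223 [ 5  8  8  4 -5 42 80 77 81 42  2  5  7 35 54 67 72 16  1  6  8  9  8  7]
224 [ 7  8  7  0 -8 32 68 71 71 56 40 54 66 66 65 65 74 17 -7  7  8  7  7  6]
225 [ 7  6  9  2 -6 18 41 64 63 66 67 64 68 68 66 67
[... 2053 characters left out ...]
23 [40 40 41 30 10 21 31 31 31 32 34 35 33 30 29 28 28 13 19 40 40 40 39 40]
224 [40 40 42 18  7 19 28 28 28 28 29 28 27 28 27 27 29 14  6 37 41 39 40 40]
225 [40 41 42 20 10 13 21 27 28 28 27 26 27 26 26 29 29 13  7 31 40 40 40 40]
226 [38 38 39 25 10 10 11 28 27 29 28 27 28 30 30 30 22 11  9 33 39 39 40 40]
227 [28 20 27 29 15  9  6 24 26 27 26 30 29 26 27 28 14  7 18 39 41 39 40 40]
228 [32 23 28 41 30 19 10  8 11 15 19 26 27 17 15  9  8 17 34 40 39 40 40 40]
229 [41 36 40 41 41 35 25 18 10 10  9 10  8  9 13 12 20 34 41 40 40 39 40 40]
230 [40 41 40 40 41 40 42 36 24 24 22 21 20 23 29 29 40 40 40 39 39 40 40 39]
231 [39 40 40 40 40 40 39 40 41 41 42 41 41 41 41 41 40 40 39 40 40 39 39 40]
```

```bash
cat > slot.py <<'E'
from h import *
import sys
from cell import vision
for n in('wrist','side','scene'):
    c=vision.read_camera(n);np.savez(f'pics/{n}{sys.argv[1]}.npz',**c)
    C=np.array([.5773,-.0612]) if n=='wrist' else np.array([.5785,-.0618])
    A=np.radians(np.arange(-180,180,6));acc=[]
    for r in(.009,.0105,.012,.0135):
        P=np.c_[C[0]+r*np.cos(A),C[1]+r*np.sin(A),np.full(len(A),.0696)];u=proj(c,P).astype(np.float32)
        v=cv2.remap(c['image'],u[:,0].reshape(1,-1),u[:,1].reshape(1,-1),cv2.INTER_LINEAR)[0].astype(int);acc.append(v[:,0]-v[:,2])
    print(n,'R-B by angle -180..174 step 6, radii 9,10.5,12,13.5');print(np.array(acc))
E
python3 slot.py 9
```

```text
wrist R-B by angle -180..174 step 6, radii 9,10.5,12,13.5
[[174 174 172 174 174 174 172 172 174 174 170 160 159 159 160 162 162 164
  162 162 163 161 160 158 165 165 152 129  36  -5  -6  -1  -6  65 145 140
  141 167 158 161 163 164 166 163 160 168 174 172 176 174 175 171 173 174
  175 176 174 173 172 176]
 [173 174 176 175 173 170 176 176 175 172 176 164 166 163 165 164 162 164
  165 167 164 167 159 160 158 160 161 142  94 -14  -4  -1 -10  96 145 139
  163 160 161 164 167 164 159 160 159 168 172 174 172 174 173 175 175 173
  174 174 174 173 174 176]
 [174 173 177 174 173 176 174 173 173 174 173 166 163 161 161 160 159 161
  167 156 161 164 163 166 158 163 161 165 142  18  -2   0   6 119 134 156
  163 163 164 164 164 161 162 162 167 171 176 175 176 175 175 174 172 174
  173 174 172 174 174 175]
 [176 175 171 175 175 175 175 176 175 175 172 158 161 166 164 167 168 166
  165 165 162 157 150 170 163 148 145 164 144  38  -2  -1   5 142 145 165
  160 149 168 166 151 159 166 164 162 172 173 174 174 173 174 175 174 175
  174 171 174 176 174 172]]
side R-B by angle -180..174 step 6, radii 9,1
[... 867 characters left out ...]
6 56 55 52 50 49 47 45 42
  41 42 41 42 44 46 50 53 53 55 54 52 50 46 43 41 37 32 27 21 16 10  5  2
   0  0  0  3  8 13 22 31 39 46 53 58]
 [56 58 58 57 58 59 60 61 61 61 60 59 58 58 59 59 59 58 56 54 54 52 51 50
  50 49 50 50 53 56 57 60 61 61 59 57 54 54 50 47 43 40 37 30 24 16  9  5
   2  1  1  4  9 17 25 34 42 50 54 55]
 [47 45 46 47 50 54 57 58 60 61 61 62 60 59 59 59 60 60 59 59 59 58 58 56
  55 54 54 55 59 61 61 61 60 59 55 50 46 43 42 44 46 43 43 40 32 23 13  6
   2  0  0  4  9 18 27 33 42 45 48 49]
 [35 33 32 34 38 45 50 54 57 60 62 63 62 61 61 61 60 61 61 61 60 61 61 60
  58 58 57 58 59 58 59 58 53 48 44 39 34 32 32 32 36 42 43 43 37 28 16  6
   2  0  0  4  8 17 24 31 35 38 38 36]]
```

The wrist view puts the slot at about 6.5° in world, which matches the tester's x (6.7°). I'll push a little further to confirm it's against the stop.

Request:
{"name": "drive_tool", "arguments": {"moves": [{"x": 0,"y": 0,"z": 0,"rx": 0,"ry": 0,"rz": 0.06,"fingers": 1},{"x": 0,"y": 0,"z": 0,"rx": 0,"ry": 0,"rz": 0.12,"fingers": 1},{"x": 0,"y": 0,"z": 0,"rx": 0,"ry": 0,"rz": 0.12,"fingers": 1}]}}

```text
time_s: 10.65
tool_pos: [0.5785, -0.0609, 0.1297]
tool_rot: [-180.0, -0.0, -21.0]
force: [-0.4, 1.0, 0.7]
grip_width: 0.026
grasp_force: 40.0
```

```bash
python3 slot.py 10 | sed -n 1,14p; python3 - <<'E'
from h import *
from cell import sensors
o=sensors.get_obs();print(o['tool_pos'],o['tool_rot'],o['force'],o['wrist_torque'],o['grip_width'],o['effort'],o['qpos'].round(2))
E
```

```text
wrist R-B by angle -180..174 step 6, radii 9,10.5,12,13.5
[[177 179 179 177 179 177 179 178 178 174 163 164 165 163 168 166 168 169
  165 167 163 164 163 163 165 168 170 128  34 -10  -4  -4   3  97 152 143
  148 163 164 167 167 167 169 169 174 176 179 177 178 178 180 178 178 181
  180 179 179 182 183 178]
 [179 180 178 180 174 179 179 180 174 178 164 167 167 168 172 166 166 170
  169 167 170 168 164 162 162 166 170 152 112 -10  -1   0   7 123 148 142
  167 165 166 168 170 162 164 165 175 176 178 181 183 179 180 182 180 179
  177 177 177 178 181 177]
 [180 180 179 178 180 180 178 181 180 177 170 168 166 162 165 163 162 165
  163 164 165 168 171 163 164 167 167 168 129 -14  -5  -4  26 134 144 160
  169 168 167 167 163 163 166 165 177 178 178 181 180 176 179 176 179 182
  179 179 179 180 178 180]
 [175 181 180 181 178 178 179 179 177 174 159 161 167 169 170 172 169 171
[ 0.5784563  -0.0608856   0.12973283] [-1.79963967e+02 -2.93062119e-02 -2.10115310e+01] [1.00699359 1.61252194 2.0980564 ] [0.54898955 0.01228005 0.23438549] 0.0259482807115888 [  1.29016813 -34.75367904   8.30800921 -27.78155744   0.6845554
  -0.16125087  -0.15492596] [-35.23  17.83  45.81 101.75 -13.92  66.21 -96.14]
```

The slot hasn't changed and the torque rose to 0.23 N·m, so the screw is at its stop. I'll relax the twist, lift out and carry the driver back above its stand.

Request:
{"name": "drive_tool", "arguments": {"moves": [{"x": 0,"y": 0,"z": 0,"rx": 0,"ry": 0,"rz": -0.1,"fingers": 1},{"x": 0,"y": 0,"z": -2,"rx": 0,"ry": 0,"rz": -0.18,"fingers": 1},{"x": 0,"y": 0,"z": -20,"rx": 0,"ry": 0,"rz": -0.18,"fingers": 1},{"x": 0,"y": 0,"z": -45,"rx": 0,"ry": 0,"rz": -0.18,"fingers": 1},{"x": -2,"y": 50,"z": -45,"rx": 0,"ry": 0,"rz": -0.35,"fingers": 1},{"x": -4,"y": 100,"z": -45,"rx": 0,"ry": 0,"rz": -0.5,"fingers": 1},{"x": -6,"y": 150,"z": -45,"rx": 0,"ry": 0,"rz": -0.68,"fingers": 1},{"x": -8,"y": 200,"z": -45,"rx": 0,"ry": 0,"rz": -0.85,"fingers": 1},{"x": -10,"y": 250,"z": -45,"rx": 0,"ry": 0,"rz": -1.0,"fingers": 1},{"x": -12,"y": 296,"z": -45,"rx": 0,"ry": 0,"rz": -1.05,"fingers": 1},{"x": -12,"y": 296,"z": -45,"rx": 0,"ry": 0,"rz": -1.05,"fingers": 1},{"x": -12,"y": 296,"z": -45,"rx": 0,"ry": 0,"rz": -1.05,"fingers": 1},{"x": -12,"y": 296,"z": -45,"rx": 0,"ry": 0,"rz": -1.05,"fingers": 1}]}}

```text
time_s: 12.42
tool_pos: [0.4614, -0.3317, 0.1748]
tool_rot: [-180.0, -0.0, 39.2]
force: [0.4, -0.3, -1.3]
grip_width: 0.0259
grasp_force: 40.0
```

```bash
python3 look.py 11; cat > tip.py <<'E'
from h import *
from cell import sensors,vision
o=sensors.get_obs();t=o['tool_pos']
# handle silhouette + shank location in side/scene vs vertical prediction
for n in('scene','side'):
    c=vision.read_camera(n);np.savez(f'pics/{n}11.npz',**c)
    for dz in(-.0165,-.025,-.035,-.045,-.0665):
        u=proj(c,t+[0,0,dz])[0];r=int(round(u[1]));x=int(round(u[0]))
        g=c['image'].astype(int).sum(2)//10
        print(n,dz,u.round(1),x-8,g[r,x-8:x+9])
E
python3 tip.py
```

```text
12.425 [ 0.4614 -0.3317  0.1748] [-1.7999e+02 -4.0000e-02  3.9170e+01] q [ -8.5  13.3  47.8 100.8 -10.5  70.5  -8.8] w 0.0259 F [ 0.4 -0.3 -1.3] gf 39.99669717159122
cam in tool [ 0.0734 -0.0003 -0.1543] axis [-0.27  -0.001  0.963] fx 310.08036652336847
scene -0.0165 [206.1 255.4] 198 [16  9  7  6  9  7  9  7  9  8  8  8 12 21 26 25 21]
scene -0.025 [206.9 259.2] 199 [17 14 14 14 15 18 21 25 28 29 26 23 21 20 20 19 19]
scene -0.035 [207.7 263.6] 200 [29 22 19 18 18 23 29 36 38 36 31 24 21 18 19 18 19]
scene -0.045 [208.6 268. ] 201 [23 19 17 18 19 23 32 37 38 35 31 23 19 18 18 19 18]
scene -0.0665 [210.3 277.3] 202 [27 21 19 18 22 29 34 37 37 35 36 34 30 23 18 16 18]
side -0.0165 [335.1 279.1] 327 [23 26 26 26 26 25 26 26 25 26 28 15  9  7  7  8  8]
side -0.025 [335. 282.] 327 [27 25 27 26 24 25 29 26 26 26 28 19 17  7  8 12 23]
side -0.035 [334.9 285.4] 327 [26 27 27 26 25 26 24 33 36 35 26 25 26 27 25 26 27]
side -0.045 [334.8 288.7] 327 [26 26 25 28 26 26 25 34 36 35 26 26 26 26 26 27 26]
side -0.0665 [334.6 295.8] 327 [27 26 26 25 26 26 34 31 29 26 26 26 27 26 28 26 26]
```

The driver hangs vertical (shank and tip within 1 px of prediction). I'll lower it into the stand.

Request:
{"name": "drive_tool", "arguments": {"moves": [{"x": -1.2,"y": 1.1,"z": 20,"rx": 0,"ry": 0,"rz": 0,"fingers": 1},{"x": -1.2,"y": 1.1,"z": 40,"rx": 0,"ry": 0,"rz": 0,"fingers": 1},{"x": -1.2,"y": 1.1,"z": 60,"rx": 0,"ry": 0,"rz": 0,"fingers": 1},{"x": -1.2,"y": 1.1,"z": 80,"rx": 0,"ry": 0,"rz": 0,"fingers": 1},{"x": -1.2,"y": 1.1,"z": 95,"rx": 0,"ry": 0,"rz": 0,"fingers": 1},{"x": -1.2,"y": 1.1,"z": 102,"rx": 0,"ry": 0,"rz": 0,"fingers": 1},{"x": -1.2,"y": 1.1,"z": 102,"rx": 0,"ry": 0,"rz": 0,"fingers": 1}]}}

```text
time_s: 13.45
tool_pos: [0.4603, -0.335, 0.0725]
tool_rot: [180.0, 0.0, 39.0]
force: [-0.0, -0.1, -1.1]
grip_width: 0.0259
grasp_force: 40.0
```

Request:
{"name": "drive_tool", "arguments": {"moves": [{"x": 1.8,"y": -0.7,"z": 1,"rx": 0,"ry": 0,"rz": 0,"fingers": 1},{"x": 1.8,"y": -0.7,"z": 1,"rx": 0,"ry": 0,"rz": 0,"fingers": 0.3},{"x": 1.8,"y": -0.7,"z": 1,"rx": 0,"ry": 0,"rz": 0,"fingers": -1},{"x": 1.8,"y": -0.7,"z": 1,"rx": 0,"ry": 0,"rz": 0,"fingers": -1},{"x": 1.8,"y": -0.7,"z": 1,"rx": 0,"ry": 0,"rz": 0,"fingers": -1},{"x": 1.8,"y": -0.7,"z": 1,"rx": 0,"ry": 0,"rz": 0,"fingers": -1},{"x": 1.8,"y": -0.7,"z": 1,"rx": 0,"ry": 0,"rz": 0,"fingers": -1},{"x": 1.8,"y": -0.7,"z": -40,"rx": 0,"ry": 0,"rz": 0,"fingers": -1},{"x": 1.8,"y": -0.7,"z": -90,"rx": 0,"ry": 0,"rz": 0,"fingers": -1},{"x": 1.8,"y": -0.7,"z": -128,"rx": 0,"ry": 0,"rz": 0,"fingers": -1},{"x": 1.8,"y": -0.7,"z": -128,"rx": 0,"ry": 0,"rz": 0,"fingers": -1}]}}

```text
time_s: 14.82
tool_pos: [0.4627, -0.3344, 0.2038]
tool_rot: [179.7, -0.2, 39.1]
force: [1.0, 0.6, -0.4]
grip_width: 0.0871
grasp_force: 0.0
```

```bash
python3 look.py 3; python3 d.py | tail -1
```

```text
14.825 [ 0.4627 -0.3344  0.2038] [179.68  -0.18  39.06] q [-9.3 11.9 48.7 98.6 -9.4 73.3 -9.5] w 0.0871 F [ 1.   0.6 -0.4] gf 0.0
cam in tool [ 0.0734 -0.0003 -0.1543] axis [-0.27  -0.001  0.963] fx 310.08036652336847
driver [ 0.46174309 -0.33200567  0.68375539] 39.17629830762571 0.052526846528053284
```

The driver is back in its stand: same position and yaw, silhouette residual 0.05. Next I'll shut the fingers and hover over the button with the closing line along the tester's x.

Request:
{"name": "drive_tool", "arguments": {"moves": [{"x": 50,"y": -34,"z": 0,"rx": 0,"ry": 0,"rz": -0.17,"fingers": 1},{"x": 100,"y": -67,"z": 0,"rx": 0,"ry": 0,"rz": -0.34,"fingers": 1},{"x": 150,"y": -100,"z": 5,"rx": 0,"ry": 0,"rz": -0.52,"fingers": 1},{"x": 200,"y": -134,"z": 15,"rx": 0,"ry": 0,"rz": -0.7,"fingers": 1},{"x": 250,"y": -168,"z": 30,"rx": 0,"ry": 0,"rz": -0.87,"fingers": 1},{"x": 290,"y": -194,"z": 44,"rx": 0,"ry": 0,"rz": -1.005,"fingers": 1},{"x": 302,"y": -203,"z": 44,"rx": 0,"ry": 0,"rz": -1.005,"fingers": 1},{"x": 302,"y": -203,"z": 44,"rx": 0,"ry": 0,"rz": -1.005,"fingers": 1},{"x": 302,"y": -203,"z": 44,"rx": 0,"ry": 0,"rz": -1.005,"fingers": 1},{"x": 302,"y": -203,"z": 44,"rx": 0,"ry": 0,"rz": -1.005,"fingers": 1},{"x": 302,"y": -203,"z": 44,"rx": 0,"ry": 0,"rz": -1.005,"fingers": 1}]}}

```text
time_s: 16.25
tool_pos: [0.5677, 0.0138, 0.1569]
tool_rot: [180.0, -0.0, 96.5]
force: [1.0, 0.6, 0.9]
grip_width: 0.0011
grasp_force: 0.0
```

```bash
python3 look.py 12; cat > lev.py <<'E'
from h import *
from cell import vision
import sys
# lever: blue bar centroid per camera vs predicted position by angle
t=[.5783+.00934,-.061-.0795];p=[.5783-.0801*0,0,0]
a=.117;o=np.array([.5783,-.061])+.08*np.array([-np.sin(a),np.cos(a)])  # tester origin
for n in sys.argv[1:]:
    c=vision.read_camera(n);np.savez(f'pics/{n}L.npz',**c);im=c['image'].astype(int)
    m=((im[...,2]>1.5*im[...,0]+15)&(im[...,2]>1.3*im[...,1]+10)).astype(np.uint8)
    k,l,s,ce=cv2.connectedComponentsWithStats(m)
    print(n,[(ce[i].round(1).tolist(),int(s[i,4])) for i in range(1,k) if s[i,4]>12])
    for th in(-.1,0,.25,.5,1.05):
        P=place([o[0],o[1],a],[[-.075*np.sin(th),.085,.068+.075*np.cos(th)]]);print(th,P[0].round(4),proj(c,P)[0].round(1))
E
python3 lev.py scene side
```

```text
16.25 [0.5677 0.0138 0.1569] [ 1.7996e+02 -1.0000e-02  9.6540e+01] q [-30.1  11.9  29.5 101.6  -6.3  68.1   7.7] w 0.0011 F [1.  0.6 0.9] gf 0.0
cam in tool [ 0.0738 -0.0004 -0.1543] axis [-0.269 -0.001  0.963] fx 310.08036652336847
scene [([71.1, 29.7], 110), ([322.7, 74.6], 94), ([359.7, 172.3], 53), ([401.1, 193.8], 325), ([633.7, 268.1], 165)]
-0.1 [0.5665 0.1037 0.1426] [363.4 172.7]
0 [0.559  0.1029 0.143 ] [360.5 172.1]
0.25 [0.5406 0.1007 0.1407] [353.1 171.8]
0.5 [0.5233 0.0987 0.1338] [346.3 173.1]
1.05 [0.4944 0.0953 0.1053] [335.2 181.4]
side [([177.4, 86.0], 172), ([479.1, 157.4], 131), ([324.1, 172.2], 141), ([561.2, 269.8], 14), ([570.5, 279.8], 19), ([488.1, 376.9], 935)]
-0.1 [0.5665 0.1037 0.1426] [325.8 166.5]
0 [0.559  0.1029 0.143 ] [323.3 167. ]
0.25 [0.5406 0.1007 0.1407] [317.1 169. ]
0.5 [0.5233 0.0987 0.1338] [311.3 172.4]
1.05 [0.4944 0.0953 0.1053] [301.6 183.1]
```

The lever is upright and matches its predicted pixel. I'll press the button.

Request:
{"name": "drive_tool", "arguments": {"moves": [{"x": 0,"y": 1.5,"z": 40,"rx": 0,"ry": 0,"rz": 0,"fingers": 1},{"x": 0,"y": 1.5,"z": 68,"rx": 0,"ry": 0,"rz": 0,"fingers": 1},{"x": 0,"y": 1.5,"z": 75,"rx": 0,"ry": 0,"rz": 0,"fingers": 1},{"x": 0,"y": 1.5,"z": 79,"rx": 0,"ry": 0,"rz": 0,"fingers": 1},{"x": 0,"y": 1.5,"z": 83,"rx": 0,"ry": 0,"rz": 0,"fingers": 1},{"x": 0,"y": 1.5,"z": 83,"rx": 0,"ry": 0,"rz": 0,"fingers": 1},{"x": 0,"y": 1.5,"z": 83,"rx": 0,"ry": 0,"rz": 0,"fingers": 1}]}}

```text
time_s: 17.27
tool_pos: [0.5698, 0.0151, 0.0748]
tool_rot: [179.9, -0.0, 96.6]
force: [-2.0, 0.1, 4.7]
grip_width: 0.0005
grasp_force: 2.5
```

```bash
python3 lev.py scene side | grep -v '^[-0-9]'
```

```text
scene [([71.1, 29.6], 110), ([319.2, 74.3], 48), ([401.1, 193.8], 323), ([633.7, 268.0], 164)]
side [([177.5, 86.2], 178), ([479.1, 157.4], 131), ([299.3, 182.1], 13), ([561.2, 269.8], 14), ([570.6, 279.8], 20), ([488.0, 377.0], 937)]
```

The button is pressed (4.7 N), and the side view shows the lever's blue bar dropped to (299,182), matching fully dropped. I'll release the button and go to the robot side of the bar.

Request:
{"name": "drive_tool", "arguments": {"moves": [{"x": 0,"y": 0,"z": -45,"rx": 0,"ry": 0,"rz": 0,"fingers": 1},{"x": 0,"y": 0,"z": -85,"rx": 0,"ry": 0,"rz": 0,"fingers": 1},{"x": 30,"y": -40,"z": -85,"rx": 0,"ry": 0,"rz": 0,"fingers": 1},{"x": 60,"y": -80,"z": -85,"rx": 0,"ry": 0,"rz": 0,"fingers": 1},{"x": 88,"y": -105,"z": -85,"rx": 0,"ry": 0,"rz": 0,"fingers": 1},{"x": 88,"y": -105,"z": -85,"rx": 0,"ry": 0,"rz": 0,"fingers": 1},{"x": 88,"y": -105,"z": -50,"rx": 0,"ry": 0,"rz": 0,"fingers": 1},{"x": 88,"y": -105,"z": -29,"rx": 0,"ry": 0,"rz": 0,"fingers": 1},{"x": 88,"y": -105,"z": -29,"rx": 0,"ry": 0,"rz": 0,"fingers": 1},{"x": 88,"y": -105,"z": -29,"rx": 0,"ry": 0,"rz": 0,"fingers": 1}]}}

```text
time_s: 18.62
tool_pos: [0.4559, 0.0901, 0.1036]
tool_rot: [179.9, -0.0, 96.6]
force: [0.1, -0.2, 0.1]
grip_width: 0.0008
grasp_force: 0.0
```

```bash
python3 lev.py scene side | grep -v '^[-0-9]'; python3 - <<'E'
from cell import sensors
import numpy as np
o=sensors.get_obs();a=.117;d=o['tool_pos'][:2]-[.569,.0184]
print('TCP in tester',d@[np.cos(a),np.sin(a)],d@[-np.sin(a),np.cos(a)],o['tool_pos'][2])
x0=-(d@[np.cos(a),np.sin(a)])*1e3;z0=o['tool_pos'][2]*1e3
for th in np.arange(1.05,-.14,-.1):print(round(th,2),'y %.0f z %.0f'%(-75*np.sin(th)-22+x0,z0-(68+75*np.cos(th)-2)))
E
```

```text
scene [([71.2, 29.7], 118), ([336.8, 77.5], 24), ([335.3, 181.5], 22), ([401.1, 193.8], 322), ([633.7, 268.1], 165)]
side [([177.6, 86.1], 175), ([478.9, 157.4], 130), ([324.8, 172.6], 236), ([301.6, 183.3], 47), ([561.2, 269.8], 14), ([488.0, 377.0], 937)]
TCP in tester -0.10390421397357284 0.0846750646707164 0.10375061035948949
1.05 y 17 z 0
0.95 y 21 z -6
0.85 y 26 z -12
0.75 y 31 z -17
0.65 y 37 z -22
0.55 y 43 z -26
0.45 y 49 z -30
0.35 y 56 z -33
0.25 y 63 z -35
0.15 y 71 z -36
0.05 y 78 z -37
-0.05 y 86 z -37
```

The bar sits exactly at the predicted dropped position in both cameras. I'll sweep it up along its arc.

Request:
{"name": "drive_tool", "arguments": {"moves": [{"x": 0,"y": 12,"z": 0,"rx": 0,"ry": 0,"rz": 0,"fingers": 1},{"x": 0,"y": 18,"z": -1,"rx": 0,"ry": 0,"rz": 0,"fingers": 1},{"x": 0,"y": 22,"z": -7,"rx": 0,"ry": 0,"rz": 0,"fingers": 1},{"x": 0,"y": 26,"z": -12,"rx": 0,"ry": 0,"rz": 0,"fingers": 1},{"x": 0,"y": 31,"z": -17,"rx": 0,"ry": 0,"rz": 0,"fingers": 1},{"x": 0,"y": 37,"z": -22,"rx": 0,"ry": 0,"rz": 0,"fingers": 1},{"x": 0,"y": 43,"z": -26,"rx": 0,"ry": 0,"rz": 0,"fingers": 1},{"x": 0,"y": 49,"z": -30,"rx": 0,"ry": 0,"rz": 0,"fingers": 1},{"x": 0,"y": 56,"z": -33,"rx": 0,"ry": 0,"rz": 0,"fingers": 1},{"x": 0,"y": 63,"z": -35,"rx": 0,"ry": 0,"rz": 0,"fingers": 1},{"x": 0,"y": 71,"z": -36,"rx": 0,"ry": 0,"rz": 0,"fingers": 1},{"x": 0,"y": 78,"z": -37,"rx": 0,"ry": 0,"rz": 0,"fingers": 1},{"x": 0,"y": 84,"z": -37,"rx": 0,"ry": 0,"rz": 0,"fingers": 1},{"x": 0,"y": 88,"z": -37,"rx": 0,"ry": 0,"rz": 0,"fingers": 1},{"x": 0,"y": 90,"z": -37,"rx": 0,"ry": 0,"rz": 0,"fingers": 1},{"x": 0,"y": 90,"z": -37,"rx": 0,"ry": 0,"rz": 0,"fingers": 1}]}}

```text
time_s: 20.72
tool_pos: [0.5441, 0.1008, 0.1395]
tool_rot: [-180.0, 0.0, 96.6]
force: [-1.2, -0.3, 1.5]
grip_width: 0.0001
grasp_force: 0.7
```

```bash
python3 lev.py scene side | cut -c1-190
```

```text
scene [([71.2, 29.7], 110), ([327.1, 75.4], 146), ([360.0, 172.8], 57), ([401.1, 193.8], 324), ([633.7, 268.1], 164)]
-0.1 [0.5665 0.1037 0.1426] [363.4 172.7]
0 [0.559  0.1029 0.143 ] [360.5 172.1]
0.25 [0.5406 0.1007 0.1407] [353.1 171.8]
0.5 [0.5233 0.0987 0.1338] [346.3 173.1]
1.05 [0.4944 0.0953 0.1053] [335.2 181.4]
side [([177.4, 86.1], 172), ([479.0, 157.4], 132), ([328.4, 172.7], 130), ([319.9, 175.5], 13), ([561.2, 269.8], 14), ([570.9, 280.0], 18), ([488.0, 376.9], 936)]
-0.1 [0.5665 0.1037 0.1426] [325.8 166.5]
0 [0.559  0.1029 0.143 ] [323.3 167. ]
0.25 [0.5406 0.1007 0.1407] [317.1 169. ]
0.5 [0.5233 0.0987 0.1338] [311.3 172.4]
1.05 [0.4944 0.0953 0.1053] [301.6 183.1]
```

The lever is at about 0, so it needs to go further past upright.

Request:
{"name": "drive_tool", "arguments": {"moves": [{"x": 0,"y": 3,"z": 0,"rx": 0,"ry": 0,"rz": 0,"fingers": 1},{"x": 0,"y": 6,"z": 0,"rx": 0,"ry": 0,"rz": 0,"fingers": 1},{"x": 0,"y": 9,"z": 0,"rx": 0,"ry": 0,"rz": 0,"fingers": 1},{"x": 0,"y": 9,"z": 0,"rx": 0,"ry": 0,"rz": 0,"fingers": 1}]}}

```text
time_s: 21.32
tool_pos: [0.5533, 0.1018, 0.1395]
tool_rot: [180.0, 0.0, 96.6]
force: [-0.5, -0.2, 1.5]
grip_width: 0.0002
grasp_force: 0.7
```

```bash
python3 lev.py scene | head -3
```

```text
scene [([71.1, 29.5], 110), ([327.1, 75.5], 145), ([363.8, 173.9], 52), ([401.1, 193.8], 322), ([633.8, 268.1], 163)]
-0.1 [0.5665 0.1037 0.1426] [363.4 172.7]
0 [0.559  0.1029 0.143 ] [360.5 172.1]
```

Request:
{"name": "drive_tool", "arguments": {"moves": [{"x": 0,"y": 2,"z": 0,"rx": 0,"ry": 0,"rz": 0,"fingers": 1},{"x": 0,"y": 2.5,"z": 0,"rx": 0,"ry": 0,"rz": 0,"fingers": 1},{"x": 0,"y": 2.5,"z": 0,"rx": 0,"ry": 0,"rz": 0,"fingers": 1},{"x": 0,"y": -6,"z": 0,"rx": 0,"ry": 0,"rz": 0,"fingers": 1},{"x": 0,"y": -20,"z": 0,"rx": 0,"ry": 0,"rz": 0,"fingers": 1},{"x": 0,"y": -50,"z": 0,"rx": 0,"ry": 0,"rz": 0,"fingers": 1},{"x": 0,"y": -80,"z": -20,"rx": 0,"ry": 0,"rz": 0,"fingers": 1},{"x": 0,"y": -80,"z": -80,"rx": 0,"ry": 0,"rz": 0,"fingers": 1},{"x": 0,"y": -80,"z": -80,"rx": 0,"ry": 0,"rz": 0,"fingers": 1},{"x": 0,"y": -80,"z": -80,"rx": 0,"ry": 0,"rz": 0,"fingers": 1},{"x": 0,"y": -80,"z": -80,"rx": 0,"ry": 0,"rz": 0,"fingers": 1}]}}

```text
time_s: 22.75
tool_pos: [0.4728, 0.0924, 0.2183]
tool_rot: [-179.9, 0.0, 96.6]
force: [0.2, 0.7, -0.1]
grip_width: 0.0004
grasp_force: 0.0
```

```bash
python3 lev.py scene side | grep -v '^[-0-9]'; cat > chk.py <<'E'
from h import *
S0,D0=[np.load(f'pics/{n}0.npz')['image'].astype(int) for n in('scene','side')]
S,D=[np.load(f'pics/{n}L.npz')['image'].astype(int) for n in('scene','side')]
# regions: driver+stand, battery, cases: mean abs diff now vs. start
for nm,A,B,(x,y,w,h) in(('drv scene',S0,S,(165,255,80,85)),('drv side',D0,D,(280,280,80,70)),('bat scene',S0,S,(275,310,30,36)),('bat side',D0,D,(380,285,25,28)),('cases scene',S0,S,(365,165,50,42)),('cases side',D0,D,(275,152,65,28))):
    e=np.abs(A-B)[y:y+h,x:x+w].max(2);print(nm,'mean',e.mean().round(1),'frac>40',(e>40).mean().round(3))
E
python3 chk.py; python3 -c "
from cell import sensors
o=sensors.get_obs();print(o['force'],o['tool_pos'])"
```

```text
scene [([71.2, 29.8], 119), ([337.3, 77.4], 18), ([359.6, 172.7], 43), ([401.3, 193.7], 322), ([633.7, 268.1], 165)]
side [([177.5, 86.2], 173), ([479.3, 157.3], 131), ([324.6, 171.2], 224), ([561.2, 269.8], 14), ([571.1, 280.3], 19), ([488.0, 376.9], 936)]
drv scene mean 11.7 frac>40 0.067
drv side mean 16.1 frac>40 0.097
bat scene mean 5.1 frac>40 0.0
bat side mean 4.7 frac>40 0.0
cases scene mean 6.5 frac>40 0.023
cases side mean 6.4 frac>40 0.023
[-0.38867305  0.31925937 -0.26884319] [0.47297709 0.09236828 0.21840684]
```

The lever stays up at (359.6,172.7), its original pixel, and the cases and battery haven't moved. One last numeric check of the driver and slot before handing in.

```bash
python3 - <<'E'
from h import *
for n,(x,y,w,h) in(('scene',(198,260,45,50)),('side',(318,275,35,50))):
    for k in('0','L'):
        c=dict(np.load(f'pics/{n}{k}.npz'));im=c['image'][y:y+h,x:x+w].astype(float);m=(im[...,0]>1.3*im[...,1]).astype(np.uint8)
        q,l,s,ce=cv2.connectedComponentsWithStats(m);i=1+s[1:,4].argmax();print(n,k,s[i],ce[i].round(1))
c=dict(np.load('pics/sideL.npz'));N=17;g=np.arange(-16,17,2)/1e3;a=.117
P=place([.5785,-.0618,a],[[X,Y,.0696] for X in g[::-1] for Y in g[::-1]]);u=proj(c,P).reshape(N,N,2).astype(np.float32)
print(cv2.remap(c['image'],u[...,0],u[...,1],cv2.INTER_LINEAR).astype(int)[...,0])
E
```

```text
scene 0 [  5  11  19  35 520] [13.4 28.6]
scene L [  6  11  31  35 587] [15.8 28.6]
side 0 [  9  14  16  30 392] [16.5 28.6]
side L [  9  14  16  30 384] [16.8 28.5]
[[216 218 216 214 214 215 215 209 206 185 176 159 131 144 176 205 199]
 [216 216 215 213 207 205 201 197 181 149 129 113  88  68  54 101 139]
 [216 214 212 210 204 198 187 178 156 114 107 125  98  68  50  38  38]
 [216 213 207 201 195 188 175 164 147 122 141 173 168 130  91  61  46]
 [214 212 210 199 188 182 172 157 142 137 164 197 189 176 151 110  75]
 [208 201 200 195 187 182 176 162 146 147 160 181 195 199 178 149 115]
 [206 198 193 191 187 184 177 164 153 158 166 177 190 193 190 175 138]
 [204 199 195 191 187 184 174 164 157 153 162 181 192 190 186 167 144]
 [202 196 193 190 186 179 165 157 149 142 158 182 191 190 184 165 144]
 [201 196 191 189 186 174 149 142 144 139 161 185 191 190 179 163 144]
 [187 193 192 189 186 175 156 147 148 153 166 183 191 192 175 158 141]
 [183 189 191 189 186 179 167 158 154 159 166 177 188 190 183 164 139]
 [190 194 189 190 188 184 176 164 156 159 167 178 187 175 168 157 138]
 [208 201 184 179 181 185 176 164 152 143 155 176 185 167 150 130 114]
 [220 210 192 169 163 170 170 163 154 141 146 163 161 151 144 123 103]
 [218 208 196 148 112 132 157 161 150 142 146 152 137 117 120 114  95]
 [218 213 190 143 100  98 120 125 129 125 116 120 126 115 111 104  77]]
```

```bash
python3 -c "
from cell import workorder
print(workorder.sign_off())"
```

```text
the job is handed in; nothing more can be done
None
```

The trip test is done and handed in at about 23 s of the 72 s allowed: screw turned to its stop, driver back upright in its stand, lever dropped by the button and latched up again, with both cases and the battery unmoved in the camera check.

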